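# Load a flange in the drilling fixture and toggle-clamp it

## Robot

A 7-joint arm with a two-finger parallel gripper is mounted at the origin on the work surface. World frame = base frame: x ahead of the robot, y to its left, z up, the work surface at z = 0. Lengths are in m, angles in rad, forces in N, time in s.
With the tool pointing down it reaches from about 0.425 to 0.95 m from the base axis. Payload 4.7 kg.
Tool frame: the origin (TCP) lies at the very end of the fingers, on their centre line; the grasp point (between the pads) lies 19 mm behind it; z points along the fingers, y is the line along which they close (so a half turn about z gives the same grasp; the last joint's range is limited). The gripper opens to 85 mm and grips with 20 to 120 N. Pads are 22 mm wide; open, the fingers measure 114 mm over their backs; the gripper's body (76 mm by 85 mm) begins 54 mm behind the grasp point. The pads swing forward as they close: fully open they stand 13 mm farther back than shut.
Start: joints at [-1.341, 0.469, -0.049, 1.532, 0.024, 1.141, -0.082], TCP at [0.173, 0.653, 0.231] pointing down, gripper open.
Joint ranges: [-2.59, 2.59], [-0.33, 1.99], [-1.39, 1.29], [0.1, 2.45], [-1.04, 4.18], [0.21, 1.99], [-2.66, 2.66]. Speed limits (rad/s): [2.57, 2.57, 3.14, 3.14, 3.14, 3.14, 3.14].

## Interface

Orientations are given as a rotation vector (axis times angle).
In Python, from station import get_obs, camera, camera_model, sign_off, find_in, regions_of, tip_of gives the robot as it stands.
- The arm moves only by the tool move_arm, never from a script. Its argument "increments" is text: rows parted by semicolons, each of 5 numbers parted by spaces: the closure in counts, from 0 (fully open) to 255 (shut), then the shift along the tool's x, y, z in units of 0.02 m (1.0 is 0.02 m), then the turn about the tool's z in units of 2 rad (1.0 is 2 rad). In form: gripper x y z roll; .... A call has 1 to 5 rows; each row shifts and turns the commanded pose from where the row before left it, along the tool's axes as they then stand; what a row does not reach is not made up. A row lasts 1/8 s, in which the tool goes at most 62.5 mm and 10.7 degrees, less where a joint would pass 70% of its speed; a pose out of reach is approached as far as the arm can. A call with a number of a shift or a turn outside -1 to 1 is refused whole. A call with a gripper value outside its range is refused whole. The fingers move at their own pace and stop on an object; "force" is the grip in N (left out, the last holds). Time passes only in rows, so rows that do not move let the fingers close. It gives the time, the measured TCP pose, the force, the opening and the grip force at its end, in the units of the state.
- get_obs(): the state, without advancing time (a new reading comes with each control period).
- camera(name): name is "scene" or "top" or "wrist"; returns the picture (384x512x3 uint8, blue, green, red); there is no depth.
- camera_model(name): a dict with "fx", "fy", "cx", "cy" (pixels), "origin" and "orientation" of the camera in the world. Camera axes: x right, y up, looking along -z (the intrinsics and any distortion apply to the point x, -y, -z); pixel columns grow to the right and rows downward; lengths in m; the calibration is good to about 2 mm. A picture is of the moment at which its call begins: read the wrist's pose just before it. camera_model takes no time and is no camera call; for the wrist camera it gives the pose at the moment of the call.
- sign_off(): hands the job in; it is judged then, once.
Trained networks look in the newest picture that a camera, given by its name, has taken for a name from the list of things; names that differ only in an ending like _2 or _b are one class to them, and where a whole thing is asked for, a point or a joint stands for the part that bears it (a point fixed in the world has none). Each returns a list of dicts, best first, with "score" (0 to 1); they miss things now and then, are a little off and sometimes report something else, mostly with a low value. They report only what shows in the picture. A call takes as long as a camera call. They do not tell look-alikes from the thing itself.
- find_in(camera, label): "extent" ([left, top, right, bottom] in pixels, round what is visible of it).
- regions_of(camera, label): "pixels" (384x512 bool, what is visible of it) and "extent" ([left, top, right, bottom] in pixels, round what is visible of it).
- tip_of(camera, label): "at" ([column, row] in pixels: a listed point, or the origin of a listed thing).
The state is a dict: "t": time; "q": joint angles; "qvel": joint speeds; "effort": joint torques, N m; "tcp_pos": TCP position; "eef_rot": TCP orientation; "contact_force": force on the tool from outside, world axes, zero at the start; "moment": the same for the moment, N m; "gripper_width": finger opening in m; "gripper_force": force on a finger pad.
Only numpy, scipy, OpenCV 4.12 (cv2) and the standard library are available. Lean on these libraries where they do the work, as an engineer would, in place of code of your own. Each camera call takes 0.05 s, during which the arm holds its last target. There are 200 camera calls.

## Task

Pick up the square-footed flange by its round boss and lay it flat on the fixture plate, squared up and a little clear of the pins. Slide it home against the two back pins, then along them against the end pin, pressing firmly but gently each time so that you feel it seat. Then push the toggle clamp's handle down over centre, fully home on its stop but without forcing it, so that the pad holds the flange; let go, and leave the other parts on the trolley where they are.

Things in the scene. Friction and masses are not known exactly. Their poses are not given: they have to be found in the camera images.
- fixture: Drilling fixture, fixed: dark steel plate 210 x 130 x 16 mm with three short pins and a toggle clamp. Origin: at table height under the clamp arm's pivot; x runs from the clamp to the flange's place (about world -y, give or take 0.25 rad), z up. The plate spans x -55 to 155, y -65 to 65, top at z 16. The raised clamp arm keeps to x below 35 mm and reaches 130 above the table.
- nest (a point): Where the centre of the seated flange's underside belongs: x 88, y 0 of the fixture, on the plate's top (z 16). Fully seated, the flange's sides touch the back pins at fixture x 43 and the end pin at y 45.
- flange: The part to clamp: aluminium, about 0.42 kg. Square foot 90 x 90 x 14 mm with four bolt holes, round boss 28 across in its middle, top 46 above the underside. Origin: centre of the underside; x, y along the foot's sides; any quarter turn fits. Starts flat on the trolley. Sliding it on the plate takes 2 to 7 N; seated, a steady push of 10 to 15 N no longer moves it. Over 20 N on a pin is ramming.
- back_pin_left: Back pin: steel, 12 mm across, its top 11 mm above the plate, at x 37, y 30 of the fixture. Origin: centre of its foot on the plate.
- back_pin_right: The other back pin, alike, at x 37, y -30 of the fixture.
- end_pin: End pin, alike, at x 88, y 51 of the fixture.
- clamp_handle: Toggle clamp's handle: steel lever with a black grip 18 mm across, 88 long. Starts raised, swings in the fixture's x-z plane, down and away from the flange. Origin: its pin at the rear of the clamp arm. The lever runs along its own -x; z is its upper side, leaning towards the fixture's +x by 68 degrees at the start, about 3 at dead centre, 0 (lever level) home on the stop. Stays where it is left.
- handle_grip (a point): Middle of the grip, where to push with shut fingers (no pinching). Its path in fixture x, z mm at leans in degrees: -37, 131 at 68; -65, 125 at 55; -82, 118 at 45; -96, 110 at 35; -107, 103 at 25; -113, 93 at 15; -117, 76 at 3; -117, 71 home. Push: 1 to 4 N, rises to 9 to 14 N below a lean of 13 as the pad bears, falls away past centre, then the stop is felt; over 25 N is forcing it.
- clamp_pad: Black rubber pad, 14 mm across, 8 thick, on the spindle at the front of the clamp arm; origin: centre of its pressing face. The arm stands up while the handle is raised and folds down with it; closed, the pad presses on the flange's foot between boss and back pins, at fixture x 54, with about 30 N.
- hub: Not to be disturbed: tapered steel hub, 72 mm across at the foot, 30 at the top, 85 tall. Origin: centre of the underside.
- spacer: Not to be disturbed: plain steel ring, 90 mm outside, 48 inside, 18 thick. Origin: centre of the underside.
- spanner: Not to be disturbed: steel open-ended spanner, 170 mm long, lying beyond the fixture. Origin: its middle.
Things that resemble listed ones, but are neither listed nor needed, are in the scene too. Several things have the shape of the flange; the one meant has the colours described above.

How it is judged:
By the outcome, as a careful person would: the job done as asked, in the order asked, and still so for the second after the job is handed in, with the robot touching nothing.
It also fails if it takes over 70 s, if anything falls off the work surface, if the arm or the gripper's body presses on something with over 40 N, if the wrist force passes 120 N, or if a joint passes its speed limit or range.

## Working session

There is one attempt and no reset: what is moved stays moved. The work goes in short steps, Python scripts to look and compute and a tool call to move; the robot and the scene stay as the last step left them, time stands still between calls to the robot, and variables do not carry over. Pictures are saved under pics/ and viewed, at most 10 in all, crops included, and the job is handed in when it is done.

Besides the shell and the picture viewer there is one more tool, called by a JSON object that holds its "fn" and its "kwargs". move_arm: Moves the arm, as the interface text tells. Its arguments: {"type":"object","properties":{"increments":{"type":"string"},"force":{"type":"number"}},"required":["increments"]}

```bash
mkdir -p pics; cat > h.py <<'E'
import numpy as np, cv2
from station import *
from scipy.spatial.transform import Rotation as R
def ray(m,px):
    p=np.array([(px[0]-m["cx"])/m["fx"],-(px[1]-m["cy"])/m["fy"],-1.0])
    o=np.array(m["orientation"],float)
    r=R.from_rotvec(o).as_matrix() if o.size==3 else (o if o.shape==(3,3) else R.from_quat(o).as_matrix())
    return np.array(m["origin"],float), r@p
def at_z(m,px,z):
    o,d=ray(m,px); return o+d*(z-o[2])/d[2]
def proj(m,P):
    o=np.array(m["orientation"],float)
    r=R.from_rotvec(o).as_matrix() if o.size==3 else o
    c=r.T@(np.array(P)-np.array(m["origin"]));return np.array([m["cx"]+m["fx"]*c[0]/-c[2],m["cy"]-m["fy"]*c[1]/-c[2]])
E
python3 - <<'E'
from h import *
for c in ("top","scene"):
    im=camera(c); cv2.imwrite(f"pics/{c}0.png",im); m=camera_model(c); print(c,m)
    for l,z in (("flange",.0),("nest",.016),("back_pin_left",.016),("end_pin",.016),("fixture",0),("handle_grip",.131),("clamp_handle",.1)):
        for d in tip_of(c,l)[:4]:
            print(l,round(d["score"],2),np.round(d["at"],1),np.round(at_z(m,d["at"],z),4))
print({k:np.round(v,3) for k,v in get_obs().items()})
E
```

```text
top {'fx': 421.09969924692257, 'fy': 421.09969924692257, 'cx': 253.00159260459452, 'cy': 197.43794821603223, 'origin': array([ 0.47799911, -0.13341951,  1.26841265]), 'orientation': array([ 0.07453053, -0.08287742, -1.56270841])}
flange 0.85 [297.7 144.4] [ 0.7702 -0.2759  0.    ]
flange 0.84 [225.3 183. ] [ 0.6492 -0.0554  0.    ]
flange 0.73 [365.1 207. ] [ 0.579  -0.4791  0.    ]
flange 0.68 [371.8 257.1] [ 0.4289 -0.4961  0.    ]
nest 0.57 [193.4 236. ] [0.4881 0.036  0.016 ]
back_pin_left 0.56 [162.8 238.2] [0.4811 0.1263 0.016 ]
fixture 0.55 [162.7 237.9] [0.482  0.1299 0.    ]
fixture 0.44 [321.9 251.6] [ 0.4443 -0.3469  0.    ]
handle_grip 0.74 [190.9 236.1] [0.4869 0.0271 0.131 ]
handle_grip 0.5 [139.8 239.1] [0.478 0.164 0.131]
scene {'fx': 377.70515970058443, 'fy': 377.70515970058443, 'cx': 260.78884004852523, 'cy': 191.25802052289342, 'origin': array([1.28147275, 0.18413911, 0.87764013]), 'orientation': array([0.50154751, 0.77975294, 1.90618352])}
flange 0.95 [280.  239.1] [ 0.644  -0.0533  0.    ]
flange 0.89 [191.1 241.4] [ 0.7656 -0.2803  0.    ]
flange 0.85 [207.9 200.3] [ 0.604  -0.3227  0.    ]
flange 0.79 [174.2 183.1] [ 0.5863 -0.4648 -0.    ]
nest 0.6 [333.1 207.7] [0.4713 0.0491 0.016 ]
fixture 0.65 [356.7 221.3] [0.478  0.1289 0.    ]
handle_grip 0.63 [378.7 194.2] [0.4743 0.165  0.131 ]
clamp_handle 0.77 [360.8 209.4] [0.5221 0.1335 0.1   ]
{'t': np.float64(0.8), 'q': array([-1.341,  0.469, -0.049,  1.532,  0.024,  1.141, -0.082]), 'qvel': array([ 0.002,  0.001, -0.001,  0.002, -0.001,  0.   ,  0.001]), 'effort': array([-1.0000e-03, -5.1010e+01, -4.8000e-02, -2.3801e+01,  1.1000e-02,
        1.0000e-03,  0.0000e+00]), 'tcp_pos': array([0.173, 0.653, 0.231]), 'eef_rot': array([-0.405, -3.115, -0.   ]), 'contact_force': array([ 0.244, -1.033,  0.667]), 'moment': array([-0.008,  0.024,  0.028]), 'gripper_force': np.float64(0.0), 'gripper_width': np.float64(0.086)}
```

View pics/top0.png

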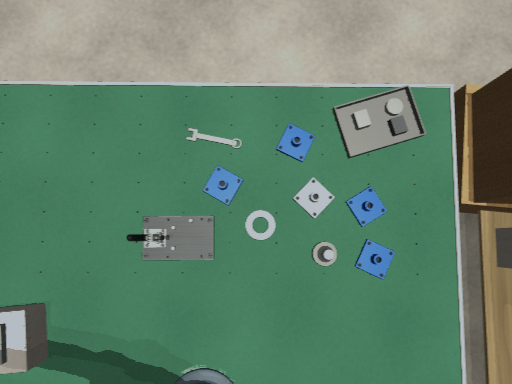

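View pics/scene0.png

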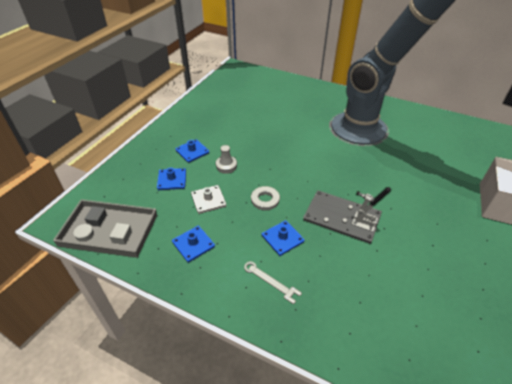

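The top view shows the silver flange at (314,198), turned about 45°. The fixture plate spans (143–214, 216–260), with the clamp at its left end and the grip near (138,238). The scene view agrees: silver flange at (208,200), and the other four are blue look-alikes. I'll move over the fixture and look with the wrist camera.

{"fn": "move_arm", "kwargs": {"increments": "0 -0.94 -0.99 -0.1 0;0 -0.94 -0.99 -0.1 0;0 -0.94 -0.99 -0.1 0;0 -0.94 -0.99 -0.1 0;0 -0.94 -0.99 -0.1 0"}}

```text
t: 1.42
tcp_pos: [0.2387, 0.5319, 0.2415]
eef_rot: [0.405, 3.115, 0.001]
contact_force: [0.9, -0.7, 0.6]
gripper_width: 0.0855
gripper_force: 0.0
```

{"fn": "move_arm", "kwargs": {"increments": "0 -0.94 -0.99 -0.1 0;0 -0.94 -0.99 -0.1 0;0 -0.94 -0.99 -0.1 0;0 -0.94 -0.99 -0.1 0;0 -0.94 -0.99 -0.1 0"}}

```text
t: 2.05
tcp_pos: [0.3043, 0.4118, 0.2516]
eef_rot: [0.405, 3.115, 0.001]
contact_force: [0.3, 0.4, 0.8]
gripper_width: 0.0853
gripper_force: 0.0
```

{"fn": "move_arm", "kwargs": {"increments": "0 -0.94 -0.99 -0.1 0;0 -0.94 -0.99 -0.1 0;0 -0.94 -0.99 -0.1 0;0 -0.94 -0.99 -0.1 0;0 -0.94 -0.99 -0.1 0"}}

```text
t: 2.68
tcp_pos: [0.3697, 0.2921, 0.2616]
eef_rot: [0.405, 3.115, 0.001]
contact_force: [0.7, 0.7, 0.6]
gripper_width: 0.0857
gripper_force: 0.0
```

{"fn": "move_arm", "kwargs": {"increments": "0 -0.94 -0.99 -0.1 0;0 -0.94 -0.99 -0.1 0;0 -0.94 -0.99 -0.1 0;0 -0.94 -0.99 -0.1 0;0 -0.94 -0.99 -0.1 0"}}

```text
t: 3.3
tcp_pos: [0.4351, 0.1724, 0.2716]
eef_rot: [0.405, 3.115, 0.001]
contact_force: [0.4, -1.1, 0.3]
gripper_width: 0.0851
gripper_force: 0.0
```

{"fn": "move_arm", "kwargs": {"increments": "0 -0.94 -0.99 -0.1 0;0 -0.94 -0.99 -0.1 0;0 -0.94 -0.99 -0.1 0;0 -0.94 -0.99 -0.1 0;0 0 0 0 0"}}

```text
t: 3.92
tcp_pos: [0.4878, 0.0754, 0.2796]
eef_rot: [0.412, 3.114, -0.0]
contact_force: [-0.9, 0.6, 0.2]
gripper_width: 0.0852
gripper_force: 0.0
```

```bash
python3 - <<'E'
from h import *
m=camera_model("wrist"); im=camera("wrist"); cv2.imwrite("pics/w1.png",im); print(m,get_obs()["tcp_pos"])
for l,z in (("nest",.016),("back_pin_left",.016),("end_pin",.016),("fixture",0),("handle_grip",.131),("clamp_handle",.1)):
    for d in tip_of("wrist",l)[:4]:
        print(l,round(d["score"],2),np.round(d["at"],1),np.round(at_z(m,d["at"],z),4))
E
```

```text
{'fx': 338.37729941181635, 'fy': 338.37729941181635, 'cx': 258.45206469496304, 'cy': 187.86983748636206, 'origin': array([0.41191231, 0.09507828, 0.4229273 ]), 'orientation': array([-0.26712789, -0.20438162,  1.29567477])} [0.48720441 0.07706236 0.27936032]
nest 0.93 [230.4 149. ] [0.4821 0.0407 0.016 ]
back_pin_left 0.57 [281.5 159.9] [0.5115 0.0975 0.016 ]
end_pin 0.62 [242.3 187.1] [0.5328 0.0413 0.016 ]
fixture 0.71 [300.9 125. ] [0.4787 0.1315 0.    ]
handle_grip 0.96 [360.1 139.7] [0.4837 0.1669 0.131 ]
clamp_handle 0.76 [310.1 127.6] [0.4676 0.1307 0.1   ]
clamp_handle 0.55 [249.4 344.5] [0.6976 0.0068 0.1   ]
```

View pics/w1.png

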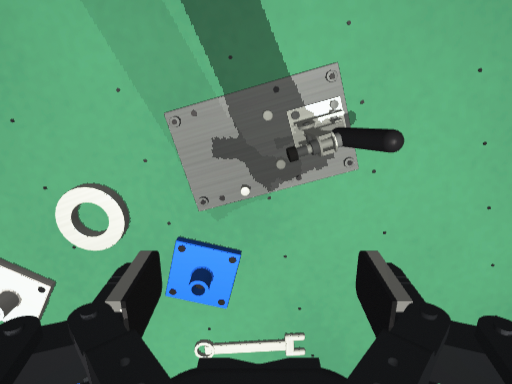

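The wrist view shows the plate with corners near (165,113), (338,63), (358,168) and (198,210). The end pin is at (245,190), the back pins at (281,165) and (268,116), and the grip end at (403,140). I'll fit the fixture pose to these points and the flange pose roughly from the top view.

```bash
cat >> h.py <<'E'
from scipy.optimize import least_squares
def T(p,P):
    c,s=np.cos(p[2]),np.sin(p[2]); return np.array([p[0]+c*P[0]-s*P[1],p[1]+s*P[0]+c*P[1],P[2]])
def fit(m,obs,p0):
    f=lambda p:np.concatenate([proj(m,T(p,P))-q for P,q in obs])
    r=least_squares(f,p0,loss="soft_l1"); return r.x,f(r.x).reshape(-1,2)
E
python3 - <<'E'
from h import *
m=camera_model("wrist"); im=cv2.imread("pics/w1.png")
g=cv2.cvtColor(im,cv2.COLOR_BGR2GRAY)
hsv=cv2.cvtColor(im,cv2.COLOR_BGR2HSV)
# grey plate mask
mk=((hsv[...,1]<60)).astype(np.uint8); mk[230:]=0
mk=cv2.morphologyEx(mk,cv2.MORPH_OPEN,np.ones((3,3)));
c=max(cv2.findContours(mk,0,2)[0],key=cv2.contourArea)
print(cv2.contourArea(c),cv2.approxPolyDP(cv2.convexHull(c),4,True)[:,0].tolist())
def blob(x,y,r=9):
    w=g[y-r:y+r+1,x-r:x+r+1].astype(float); w=np.clip(w-np.percentile(w,80),0,None); Y,X=np.mgrid[-r:r+1,-r:r+1]
    return np.array([x+(w*X).sum()/w.sum(),y+(w*Y).sum()/w.sum()])
pin=[blob(268,116),blob(281,165),blob(245,190)]; print(pin)
co=[(-.055,.065),(-.055,-.065),(.155,-.065),(.155,.065)]; cp=[(358,168),(338,63),(165,113),(198,210)]
obs=[((a,b,.016),np.array(q,float)) for (a,b),q in zip(co,cp)]+[((.037,-.03,.027),pin[0]),((.037,.03,.027),pin[1]),((.088,.051,.027),pin[2])]
p,r=fit(m,obs,[.48,.13,-1.5]); print(p,r.round(1).tolist())
cv2.imwrite("pics/w1c.png",cv2.resize(im[50:220,150:420],None,fx=2.9,fy=2.9,interpolation=cv2.INTER_CUBIC))
np.save("fix1.npy",p)
im=cv2.imread("pics/top0.png");mt=camera_model("top")
print("boss top",at_z(mt,(315.5,197),.046))
E
```

```text
19177.0 [[403, 138], [398, 149], [356, 169], [199, 210], [165, 113], [337, 63]]
[array([267.23431595, 115.02078609]), array([280.38432268, 164.00380518]), array([244.64604266, 190.87396439])]
[ 0.48167631  0.13499858 -1.55865374] [[0.7, 1.2], [0.1, -1.4], [-2.2, -0.8], [0.1, 1.2], [0.3, 0.1], [0.0, 0.1], [-0.1, 0.0]]
boss top [ 0.60360341 -0.3220433   0.046     ]
```

View pics/w1c.png

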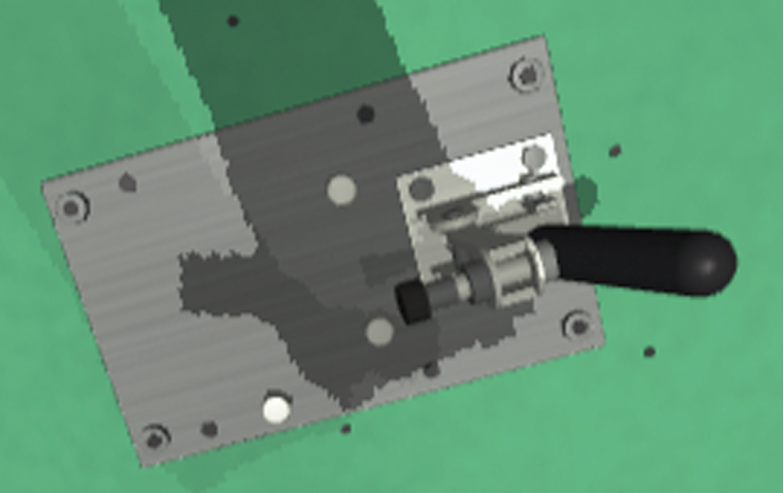

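The crop confirms it: back pins at (267.9,115.5) and (280.7,164.1), end pin at (245.2,190.9), and the pad hangs to the left of the raised arm. Now on to the flange.

{"fn": "move_arm", "kwargs": {"increments": "0 -0.46 -0.98 0 0;0 -0.46 -0.98 0 0;0 -0.46 -0.98 0 0;0 -0.46 -0.98 0 0;0 -0.46 -0.98 0 0"}}

```text
t: 4.9
tcp_pos: [0.5067, -0.0289, 0.2793]
eef_rot: [0.404, 3.116, 0.0]
contact_force: [0.4, -0.0, -0.0]
gripper_width: 0.0852
gripper_force: 0.0
```

{"fn": "move_arm", "kwargs": {"increments": "0 -0.46 -0.98 0 0;0 -0.46 -0.98 0 0;0 -0.46 -0.98 0 0;0 -0.46 -0.98 0 0;0 -0.46 -0.98 0 0"}}

```text
t: 5.52
tcp_pos: [0.5262, -0.1353, 0.2792]
eef_rot: [-0.404, -3.115, -0.0]
contact_force: [-0.6, 0.2, -0.4]
gripper_width: 0.0859
gripper_force: 0.0
```

{"fn": "move_arm", "kwargs": {"increments": "0 -0.46 -0.98 0 0;0 -0.46 -0.98 0 0;0 -0.46 -0.98 0 0;0 -0.46 -0.98 0 0;0 -0.46 -0.98 0 0"}}

```text
t: 6.15
tcp_pos: [0.5458, -0.2417, 0.2791]
eef_rot: [-0.403, -3.115, -0.001]
contact_force: [-1.3, -0.9, -0.1]
gripper_width: 0.0854
gripper_force: 0.0
```

{"fn": "move_arm", "kwargs": {"increments": "0 -0.46 -0.98 0 0;0 -0.46 -0.98 0 0;0 -0.46 -0.98 0 0;0 0 0 0 0"}}

```text
t: 6.65
tcp_pos: [0.5567, -0.3073, 0.279]
eef_rot: [-0.409, -3.114, 0.001]
contact_force: [0.0, 0.7, -0.8]
gripper_width: 0.0855
gripper_force: 0.0
```

```bash
python3 - <<'E'
from h import *
m=camera_model("wrist"); im=camera("wrist"); cv2.imwrite("pics/w2.png",im); o=get_obs(); print(o["tcp_pos"],o["eef_rot"],o["q"].round(3))
for d in tip_of("wrist","flange")[:4]: print(round(d["score"],2),np.round(d["at"],1),np.round(at_z(m,d["at"],0),4))
hsv=cv2.cvtColor(im,cv2.COLOR_BGR2HSV)
mk=((hsv[...,1]<60)&(hsv[...,2]>90)).astype(np.uint8)
for c in cv2.findContours(mk,0,2)[0]:
    if cv2.contourArea(c)>400:
        h=cv2.convexHull(c); print(cv2.contourArea(c),cv2.boundingRect(c),cv2.approxPolyDP(h,3,True)[:,0].tolist())
cv2.imwrite("pics/w2c.png",cv2.resize(im[100:290,150:380],None,fx=3,fy=3,interpolation=cv2.INTER_CUBIC))
import pickle; pickle.dump(m,open("m2.pkl","wb"))
E
```

```text
[ 0.55694036 -0.30594872  0.27897984] [-4.06683694e-01 -3.11451168e+00 -4.89005984e-04] [ 0.034  0.4    0.559  1.6   -0.223  1.207  1.948]
0.87 [136.3 194.1] [ 0.579  -0.4815  0.    ]
0.86 [322.  282.3] [ 0.7741 -0.272   0.    ]
0.82 [255.9 183.6] [ 0.6058 -0.3251  0.    ]
0.74 [473.4 157.2] [ 0.6435 -0.0484  0.    ]
4478.0 (142, 293, 118, 85) [[204, 293], [259, 362], [170, 377], [142, 339], [148, 324]]
846.5 (443, 244, 69, 21) [[511, 245], [511, 256], [456, 264], [443, 259], [443, 252], [453, 244]]
4760.5 (212, 139, 94, 91) [[243, 139], [305, 171], [272, 229], [212, 200]]
4903.0 (336, 44, 79, 82) [[388, 45], [400, 51], [411, 66], [412, 94], [403, 110], [391, 120], [378, 125], [360, 124], [347, 117], [338, 102], [340, 70], [361, 48]]
3429.0 (161, 21, 65, 70) [[186, 21], [208, 25], [225, 50], [224, 68], [206, 88], [196, 90], [179, 85], [162, 62], [166, 35]]
979.5 (496, 0, 16, 77) [[511, 0], [511, 73], [500, 76], [496, 0]]
```

View pics/w2c.png

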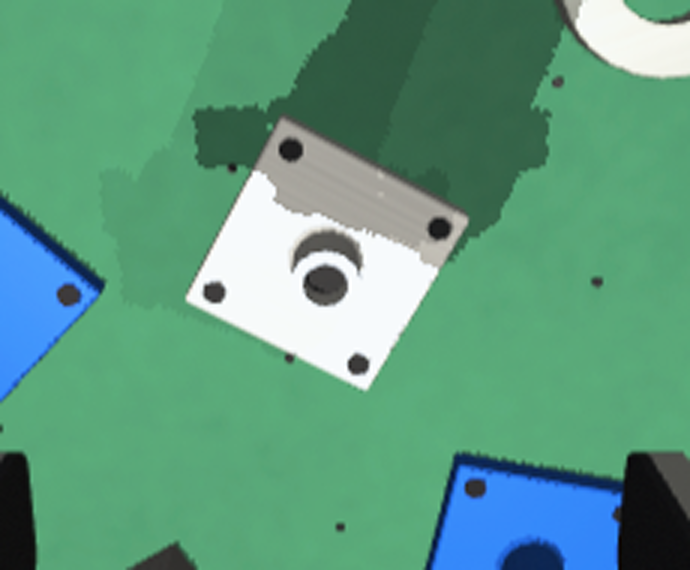

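The crop shows the silver flange with foot corners near (244,139), (305,171), (272,229) and (212,200). Next I fit its pose and re-fit the fixture.

```bash
python3 - <<'E'
from h import *; import pickle
m=pickle.load(open("m2.pkl","rb")); a=.045
q=[(244,138.8),(305.5,171.8),(272,229.8),(212,199.5)]
pts=[np.array(q[i]) for i in range(4)]
w=[at_z(m,p,.014)[:2] for p in q]; print(np.round(w,4))
c=np.mean(w,0); e=w[1]-w[0]; ang=np.arctan2(e[1],e[0])
# flange axes: find local corners order
best=None
for s in (1,-1):
  for k in range(4):
    L=[(-a,-a),(a,-a),(a,a),(-a,a)][::s]; L=L[k:]+L[:k]
    p,r=fit(m,[((x,y,.014),b) for (x,y),b in zip(L,pts)],[c[0],c[1],ang])
    if best is None or (r**2).sum()<(best[1]**2).sum(): best=(p,r)
p,r=best; print("flange",p,np.degrees(p[2])%90,r.round(1).tolist())
o=get_obs(); M=R.from_rotvec(o["eef_rot"]).as_matrix(); print(M.round(3))
print("tool delta to flange",(M.T@(np.r_[p[:2],.035-.0+.0]-o["tcp_pos"])).round(4))
E
```

```text
[[ 0.5431 -0.323 ]
 [ 0.6028 -0.26  ]
 [ 0.6688 -0.32  ]
 [ 0.6077 -0.3839]]
flange [ 0.60573428 -0.32154791  2.38615472] 46.71659449048872 [[-0.6, -0.7], [1.8, 0.3], [0.4, 0.3], [-1.0, 0.2]]
[[-0.967  0.256 -0.   ]
 [ 0.256  0.967  0.001]
 [ 0.001  0.001 -1.   ]]
tool delta to flange [-0.0513 -0.0037  0.244 ]
```

{"fn": "move_arm", "kwargs": {"increments": "0 -0.85 -0.06 1 0;0 -0.85 -0.06 1 0;0 -0.84 -0.06 1 0;0 0 0 0.9 -0.0895;0 0 0 0.9 -0.0895"}}

```text
t: 7.38
tcp_pos: [0.6058, -0.3204, 0.1824]
eef_rot: [0.168, -3.137, -0.002]
contact_force: [-0.5, -0.6, -0.1]
gripper_width: 0.0854
gripper_force: 0.0
```

{"fn": "move_arm", "kwargs": {"increments": "0 0 0 0.9 -0.0895;0 0 0 0.9 -0.0895;0 0 0 0.9 -0.0895;0 0 0 0.9 -0.0895;0 0 0 0 0"}}

```text
t: 8.0
tcp_pos: [0.6035, -0.3205, 0.1118]
eef_rot: [1.193, -2.904, -0.014]
contact_force: [0.1, -0.0, -0.1]
gripper_width: 0.0853
gripper_force: 0.0
```

```bash
python3 - <<'E'
from h import *
o=get_obs(); M=R.from_rotvec(o["eef_rot"]).as_matrix(); print(o["tcp_pos"],o["q"].round(2),np.degrees(np.arctan2(M[1,1],M[0,1])))
print((M.T@(np.r_[.6052,-.3217,.018]-o["tcp_pos"])/.02).round(3))
m=camera_model("wrist"); im=camera("wrist"); cv2.imwrite("pics/w3.png",im)
E
```

```text
[ 0.60348119 -0.3205459   0.11179498] [ 0.58  0.61 -0.22  1.61  0.15  0.95  2.66] 134.6673797959385
[-0.016 -0.144  4.689]
```

View pics/w3.png

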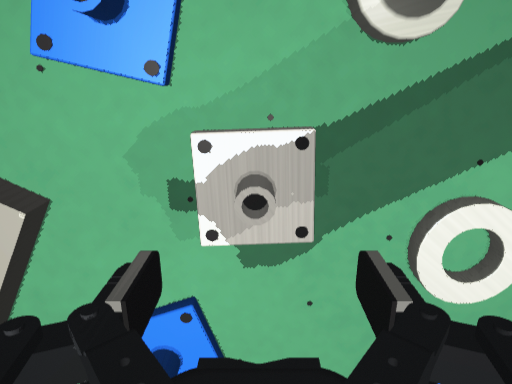

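The wrist view shows the flange centred between the fingers, with the boss at (256,200). Joint 7 is at its limit, though, so I'll take the equivalent quarter-turn grasp the other way.

{"fn": "move_arm", "kwargs": {"increments": "0 0 0 0 0.0853;0 0 0 0 0.0853;0 0 0 0 0.0853;0 0 0 0 0.0853;0 0 0 0 0.0853"}}

```text
t: 8.68
tcp_pos: [0.6047, -0.3223, 0.1141]
eef_rot: [-0.126, -3.134, 0.005]
contact_force: [0.2, -0.2, -0.8]
gripper_width: 0.0849
gripper_force: 0.0
```

{"fn": "move_arm", "kwargs": {"increments": "0 0 0 0 0.0853;0 0 0 0 0.0853;0 0 0 0 0.0853;0 0 0 0 0.0853;0 0 0 0 0"}}

```text
t: 9.3
tcp_pos: [0.605, -0.3219, 0.1142]
eef_rot: [-1.155, -2.918, 0.007]
contact_force: [0.2, 0.0, 0.4]
gripper_width: 0.0851
gripper_force: 0.0
```

```bash
cat >> h.py <<'E'
def st():
    o=get_obs(); M=R.from_rotvec(o["eef_rot"]).as_matrix()
    print(o["t"],o["tcp_pos"].round(4),o["q"].round(2),"yang",np.degrees(np.arctan2(M[1,1],M[0,1])).round(2),"z",M[:,2].round(3),"F",np.round(o["contact_force"],1)); return o,M
E
python3 - <<'E'
from h import *
o,M=st()
print((M.T@(np.r_[.6052,-.3217,.018]-o["tcp_pos"])/.02).round(3))
E
```

```text
9.3 [ 0.605  -0.3219  0.1142] [ 0.31  0.6   0.17  1.62 -0.11  0.94  1.34] yang 46.82 z [-0.005 -0.003 -1.   ] F [0.2 0.  0.4]
[-0.01   0.041  4.81 ]
```

{"fn": "move_arm", "kwargs": {"increments": "0 0 0 1 0;0 0 0 1 0;0 0 0 1 0;0 0 0 1 0;0 0 0 0.8 0", "force": 50}}

```text
t: 9.93
tcp_pos: [0.6029, -0.3219, 0.0145]
eef_rot: [-1.155, -2.913, 0.002]
contact_force: [0.4, 0.1, 1.0]
gripper_width: 0.0854
gripper_force: 0.0
```

{"fn": "move_arm", "kwargs": {"increments": "0 0 0 0 0;255 0 0 0 0;255 0 0 0 0;255 0 0 0 0;255 0 0 0 0", "force": 50}}

```text
t: 10.55
tcp_pos: [0.6045, -0.3217, 0.0177]
eef_rot: [-1.156, -2.917, 0.001]
contact_force: [0.2, 1.6, 3.3]
gripper_width: 0.0269
gripper_force: 49.8
```

{"fn": "move_arm", "kwargs": {"increments": "255 0 0 0 0;255 0 0 0 0"}}

```text
t: 10.8
tcp_pos: [0.6045, -0.3217, 0.0176]
eef_rot: [-1.156, -2.917, 0.001]
contact_force: [0.1, 0.5, 5.2]
gripper_width: 0.0263
gripper_force: 49.9
```

{"fn": "move_arm", "kwargs": {"increments": "255 0 0 -0.5 0;255 0 0 -1 0;255 0 0 -1 0;255 0 0 -1 0;255 0 0 -1 0"}}

```text
t: 11.42
tcp_pos: [0.6041, -0.3221, 0.1083]
eef_rot: [-1.156, -2.915, 0.002]
contact_force: [0.4, 0.1, -4.9]
gripper_width: 0.0266
gripper_force: 49.6
```

{"fn": "move_arm", "kwargs": {"increments": "255 0 0 0 0.0803;255 0 0 0 0.0803;255 0 0 0 0.0803;255 0 0 0 0.0803;255 0 0 0 0.0803"}}

```text
t: 12.05
tcp_pos: [0.6042, -0.3218, 0.1075]
eef_rot: [-2.209, -2.227, 0.004]
contact_force: [0.8, 0.0, -3.9]
gripper_width: 0.0265
gripper_force: 49.6
```

{"fn": "move_arm", "kwargs": {"increments": "255 0.95 -0.33 0 0;255 0.95 -0.33 0 0;255 0.95 -0.33 0 0;255 0.95 -0.33 0 0;255 0.95 -0.33 0 0"}}

```text
t: 12.68
tcp_pos: [0.5693, -0.226, 0.107]
eef_rot: [-2.203, -2.232, 0.005]
contact_force: [0.7, 0.3, -4.2]
gripper_width: 0.0265
gripper_force: 49.8
```

{"fn": "move_arm", "kwargs": {"increments": "255 0.95 -0.33 0 0;255 0.95 -0.33 0 0;255 0.95 -0.33 0 0;255 0.95 -0.33 0 0;255 0.95 -0.33 0 0"}}

```text
t: 13.3
tcp_pos: [0.5352, -0.1316, 0.1072]
eef_rot: [-2.204, -2.232, 0.005]
contact_force: [-0.0, -0.8, -3.6]
gripper_width: 0.0266
gripper_force: 49.8
```

```bash
python3 - <<'E'
from h import *
o,M=st(); print(o["gripper_width"])
obs=[((-.055,.065,.016),(358.3,169)),((-.055,-.065,.016),(337.6,62.4)),((.155,-.065,.016),(164.2,112.8)),((.155,.065,.016),(199,210.7)),((.037,-.03,.027),(267.6,115.3)),((.037,.03,.027),(280.5,164.1)),((.088,.051,.027),(244.9,190.9))]
m={'fx': 338.37729941181635, 'fy': 338.37729941181635, 'cx': 258.45206469496304, 'cy': 187.86983748636206, 'origin':[0.41191231, 0.09507828, 0.4229273 ], 'orientation':[-0.26712789, -0.20438162,  1.29567477]}
p,r=fit(m,[(a,np.array(b)) for a,b in obs],[.48,.13,-1.5]); print(p,r.round(1).tolist()); np.save("fix1.npy",p)
for f in ((.098,-.01,0),(.088,0,0)): print(T(p,f), (M.T@(T(p,f)-o["tcp_pos"])/.02).round(2))
E
```

```text
13.3 [ 0.5352 -0.1316  0.1072] [-0.12  0.43  0.37  1.96 -0.21  0.79  0.38] yang 0.74 z [-0.006  0.001 -1.   ] F [-0.  -0.8 -3.6]
0.02659794057519166
[ 0.48351364  0.13194825 -1.5631573 ] [[0.6, 0.2], [0.5, -0.7], [-1.1, -0.2], [-0.5, 0.7], [0.1, 0.1], [0.2, 0.2], [-0.1, 0.1]]
[0.47426255 0.03387472 0.        ] [ 8.31 -2.91  5.39]
[0.48418587 0.04395082 0.        ] [ 8.81 -2.4   5.39]
```

{"fn": "move_arm", "kwargs": {"increments": "255 0.92 -0.32 0 0;255 0.92 -0.32 0 0;255 0.92 -0.32 0 0;255 0.92 -0.32 0 0;255 0.92 -0.32 0 0"}}

```text
t: 13.92
tcp_pos: [0.502, -0.0401, 0.1075]
eef_rot: [-2.204, -2.232, 0.005]
contact_force: [-0.1, -0.5, -3.9]
gripper_width: 0.0266
gripper_force: 49.8
```

{"fn": "move_arm", "kwargs": {"increments": "255 0.92 -0.32 0 0;255 0.92 -0.32 0 0;255 0.92 -0.32 0 0;255 0.92 -0.32 0 0;255 0 0 0 0"}}

```text
t: 14.55
tcp_pos: [0.4752, 0.0338, 0.1077]
eef_rot: [-2.199, -2.235, 0.005]
contact_force: [-0.2, 0.1, -4.0]
gripper_width: 0.0262
gripper_force: 49.8
```

```bash
python3 - <<'E'
from h import *
o,M=st(); m=camera_model("wrist"); im=camera("wrist"); cv2.imwrite("pics/w4.png",im)
cv2.imwrite("pics/w4b.png",cv2.resize(im,(768,576),interpolation=cv2.INTER_CUBIC))
import pickle; pickle.dump(m,open("m4.pkl","wb"))
E
```

```text
14.55 [0.4752 0.0338 0.1077] [-0.44  0.32  0.34  2.13 -0.16  0.72  0.02] yang 0.92 z [-0.006  0.002 -1.   ] F [-0.2  0.1 -4. ]
```

View pics/w4b.png

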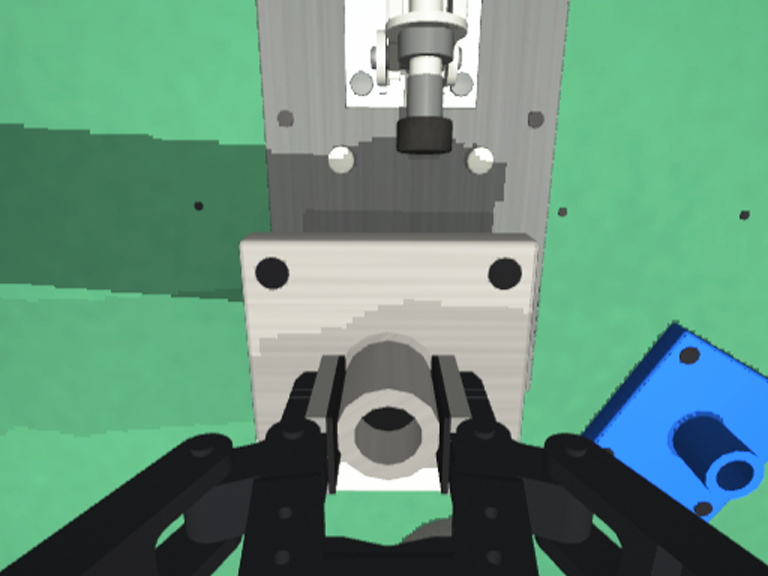

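The view shows both back pins, at (341,159) and (480,159) in the 1.5x image, beyond the flange's leading edge from (243,240) to (537,240). I'll compare the angles and positions.

```bash
python3 - <<'E'
from h import *; import pickle
m=pickle.load(open("m4.pkl","rb")); g=cv2.cvtColor(cv2.imread("pics/w4.png"),cv2.COLOR_BGR2GRAY).astype(float)
def A(px,z): return at_z(m,np.array(px)/1.5,z)
b1,b2=A((341,159),.027),A((480,159),.027); print("pins",b1,b2,np.linalg.norm(b2-b1),np.degrees(np.arctan2(*(b2-b1)[1::-1])))
# front edge of foot top: strongest gradient per column
pts=[]
for c in range(172,350,3):
    col=np.diff(g[150:172,c]); pts.append((c,150.5+np.argmax(col),col.max()))
pts=np.array(pts); w=np.array([at_z(m,p[:2],.104)[:2] for p in pts]); k=np.polyfit(w[:,0],w[:,1],1); 
print("edge", np.degrees(np.arctan(k[0])),"y at x=.475",np.polyval(k,.475), np.std(w[:,1]-np.polyval(k,w[:,0])))
l,r=A((241,240),.104),A((538,240),.104); print(l,r,(l+r)/2,r[0]-l[0])
c=A((390,437),.136);print("boss",c)
# fixture: line through pins
u=(b2-b1)[:2];u/=np.linalg.norm(u);mid=(b1+b2)[:2]/2; ux=np.array([u[1],-u[0]]); o=mid-.037*ux; print("fix",o,np.degrees(np.arctan2(ux[1],ux[0])))
E
```

```text
pins [0.45370256 0.09469235 0.027     ] [0.51350885 0.0956474  0.027     ] 0.05981391694021313 0.914885296277277
edge 0.8232154892320817 y at x=.475 0.07704129726321186 0.00011115950760689892
[0.43094558 0.07648406 0.104     ] [0.51907631 0.07797632 0.104     ] [0.47501094 0.07723019 0.104     ] 0.08813073829949353
boss [0.47606918 0.03139463 0.136     ]
fix [0.48301492 0.13216516] -89.08511470372272
```

{"fn": "move_arm", "kwargs": {"increments": "255 0 0 0.9 0;255 0 0 0.9 0;255 0 0 0.9 0;255 0 0 0.7 0;255 0 0 0 0"}}

```text
t: 15.22
tcp_pos: [0.4749, 0.0314, 0.0389]
eef_rot: [-2.204, -2.23, 0.008]
contact_force: [0.4, -0.6, -4.2]
gripper_width: 0.0267
gripper_force: 49.8
```

{"fn": "move_arm", "kwargs": {"increments": "255 0 0 0.1 0;255 0 0 0.05 0;255 0 0 0 0;255 0 0 0 0"}}

```text
t: 15.72
tcp_pos: [0.4756, 0.0321, 0.037]
eef_rot: [-2.204, -2.232, 0.005]
contact_force: [-0.6, 0.2, -3.2]
gripper_width: 0.0267
gripper_force: 49.8
```

{"fn": "move_arm", "kwargs": {"increments": "255 0 0 0.05 0;255 0 0 0.05 0;255 0 0 0 0;255 0 0 0 0"}}

```text
t: 16.23
tcp_pos: [0.4754, 0.0321, 0.0347]
eef_rot: [-2.203, -2.232, 0.006]
contact_force: [0.5, -0.7, -4.6]
gripper_width: 0.0268
gripper_force: 49.8
```

{"fn": "move_arm", "kwargs": {"increments": "255 0 0 0.05 0;255 0 0 0 0;255 0 0 0 0"}}

```text
t: 16.6
tcp_pos: [0.4754, 0.032, 0.0338]
eef_rot: [-2.204, -2.232, 0.005]
contact_force: [0.1, -0.7, -1.8]
gripper_width: 0.0266
gripper_force: 50.0
```

{"fn": "move_arm", "kwargs": {"increments": "255 0 0 0.03 0;255 0 0 0 0;255 0 0 0 0"}}

```text
t: 16.98
tcp_pos: [0.4754, 0.032, 0.0336]
eef_rot: [-2.204, -2.232, 0.005]
contact_force: [-3.3, -0.5, 6.4]
gripper_width: 0.0267
gripper_force: 50.8
```

```bash
python3 - <<'E'
from h import *
st(); print(get_obs()["moment"])
E
```

```text
16.975 [0.4754 0.032  0.0336] [-0.39  0.45  0.29  2.17 -0.24  0.55  0.09] yang 0.73 z [-0.006  0.001 -1.   ] F [-3.3 -0.5  6.4]
[-0.10467204  0.37632434  0.03509215]
```

{"fn": "move_arm", "kwargs": {"increments": "150 0 0 0 0;150 0 0 0 0;150 0 0 -0.02 0;255 0 0 0 0;255 0 0 0 0", "force": 25}}

```text
t: 17.6
tcp_pos: [0.4754, 0.0321, 0.0336]
eef_rot: [-2.203, -2.232, 0.005]
contact_force: [-0.6, -0.1, 2.5]
gripper_width: 0.0269
gripper_force: 24.6
```

{"fn": "move_arm", "kwargs": {"increments": "255 0 0 0 0;255 0 0 0 0;255 0.1 0 0 0;255 0.1 0 0 0;255 0 0 0 0"}}

```text
t: 18.23
tcp_pos: [0.4756, 0.0342, 0.0336]
eef_rot: [-2.207, -2.232, 0.007]
contact_force: [-0.8, -5.2, 4.4]
gripper_width: 0.0273
gripper_force: 24.7
```

{"fn": "move_arm", "kwargs": {"increments": "255 0.1 0 0 0;255 0.1 0 0 0;255 0.1 0 0 0;255 0 0 0 0"}}

```text
t: 18.73
tcp_pos: [0.4758, 0.0405, 0.0336]
eef_rot: [-2.206, -2.232, 0.006]
contact_force: [1.1, -5.4, 3.7]
gripper_width: 0.0272
gripper_force: 24.6
```

{"fn": "move_arm", "kwargs": {"increments": "255 0.05 0 0 0;255 0.05 0 0 0;255 0 0 0 0"}}

```text
t: 19.1
tcp_pos: [0.4758, 0.0426, 0.0336]
eef_rot: [-2.206, -2.232, 0.006]
contact_force: [0.4, -4.4, 3.7]
gripper_width: 0.0272
gripper_force: 24.6
```

{"fn": "move_arm", "kwargs": {"increments": "255 0.05 0 0 0;255 0 0 0 0"}}

```text
t: 19.35
tcp_pos: [0.4758, 0.0437, 0.0336]
eef_rot: [-2.206, -2.232, 0.006]
contact_force: [0.3, -4.6, 3.8]
gripper_width: 0.0274
gripper_force: 24.6
```

{"fn": "move_arm", "kwargs": {"increments": "255 0.04 0 0 0;255 0 0 0 0"}}

```text
t: 19.6
tcp_pos: [0.4757, 0.0444, 0.0336]
eef_rot: [-2.206, -2.232, 0.006]
contact_force: [0.2, -4.8, 4.4]
gripper_width: 0.0272
gripper_force: 24.6
```

{"fn": "move_arm", "kwargs": {"increments": "255 0.03 0 0 0;255 0 0 0 0"}}

```text
t: 19.85
tcp_pos: [0.4757, 0.045, 0.0336]
eef_rot: [-2.206, -2.232, 0.006]
contact_force: [-0.2, -6.0, 3.6]
gripper_width: 0.0273
gripper_force: 24.6
```

{"fn": "move_arm", "kwargs": {"increments": "255 0.03 0 0 0;255 0 0 0 0"}}

```text
t: 20.1
tcp_pos: [0.4757, 0.0454, 0.0336]
eef_rot: [-2.206, -2.232, 0.006]
contact_force: [-0.2, -6.0, 3.7]
gripper_width: 0.0273
gripper_force: 24.6
```

{"fn": "move_arm", "kwargs": {"increments": "255 0.02 0 0 0;255 0 0 0 0"}}

```text
t: 20.35
tcp_pos: [0.4758, 0.0454, 0.0337]
eef_rot: [-2.207, -2.232, 0.006]
contact_force: [-0.0, -7.0, 4.2]
gripper_width: 0.0271
gripper_force: 24.6
```

{"fn": "move_arm", "kwargs": {"increments": "255 0.03 0 0 0;255 0 0 0 0"}}

```text
t: 20.6
tcp_pos: [0.4757, 0.0455, 0.0336]
eef_rot: [-2.207, -2.232, 0.007]
contact_force: [-0.0, -8.0, 4.6]
gripper_width: 0.0272
gripper_force: 24.6
```

{"fn": "move_arm", "kwargs": {"increments": "255 0.03 0 0 0;255 0 0 0 0"}}

```text
t: 20.85
tcp_pos: [0.4757, 0.0455, 0.0336]
eef_rot: [-2.208, -2.232, 0.008]
contact_force: [0.4, -9.4, 4.0]
gripper_width: 0.0272
gripper_force: 24.6
```

{"fn": "move_arm", "kwargs": {"increments": "255 0.04 0 0 0;255 0.04 0 0 0;255 0 0 0 0"}}

```text
t: 21.22
tcp_pos: [0.4757, 0.0456, 0.0337]
eef_rot: [-2.21, -2.232, 0.009]
contact_force: [0.6, -13.4, 5.3]
gripper_width: 0.0272
gripper_force: 24.7
```

```bash
python3 - <<'E'
from h import *
st(); print(get_obs()["moment"])
E
```

```text
21.225 [0.4757 0.0456 0.0337] [-0.42  0.45  0.29  2.17 -0.24  0.55  0.06] yang 0.56 z [-0.005 -0.004 -1.   ] F [  0.6 -13.4   5.3]
[-2.62727673  0.04022853  0.11074913]
```

{"fn": "move_arm", "kwargs": {"increments": "255 -0.06 0 0 0;255 -0.06 0 0 0;255 0 0.1 0 0;255 0 0.1 0 0;255 0 0 0 0"}}

```text
t: 21.85
tcp_pos: [0.4757, 0.0455, 0.0336]
eef_rot: [-2.203, -2.228, 0.016]
contact_force: [-9.9, -7.2, 17.1]
gripper_width: 0.0272
gripper_force: 26.7
```

{"fn": "move_arm", "kwargs": {"increments": "255 0 0.08 0 0;255 0 0.08 0 0;255 0 0 0 0"}}

```text
t: 22.22
tcp_pos: [0.4757, 0.0456, 0.0334]
eef_rot: [-2.199, -2.225, 0.023]
contact_force: [-15.5, -6.2, 23.2]
gripper_width: 0.0273
gripper_force: 29.0
```

{"fn": "move_arm", "kwargs": {"increments": "255 0 -0.1 -0.02 0;255 0 -0.06 -0.02 0;255 0 0 0 0"}}

```text
t: 22.6
tcp_pos: [0.4758, 0.0455, 0.0335]
eef_rot: [-2.202, -2.229, 0.016]
contact_force: [-6.2, -7.4, 4.7]
gripper_width: 0.0273
gripper_force: 25.6
```

```bash
python3 - <<'E'
from h import *
st(); print(get_obs()["moment"])
E
```

```text
22.6 [0.4758 0.0455 0.0335] [-0.42  0.46  0.29  2.17 -0.24  0.56  0.06] yang 0.68 z [-0.013 -0.001 -1.   ] F [-6.2 -7.4  4.7]
[-1.37331882  1.09455675  0.19446357]
```

{"fn": "move_arm", "kwargs": {"increments": "255 -0.03 0.04 -0.02 0;255 0 0.04 -0.01 0;255 0 0 0 0"}}

```text
t: 22.98
tcp_pos: [0.476, 0.0455, 0.0336]
eef_rot: [-2.2, -2.228, 0.019]
contact_force: [-6.8, -5.3, 4.2]
gripper_width: 0.0275
gripper_force: 25.7
```

{"fn": "move_arm", "kwargs": {"increments": "255 0 0.04 -0.01 0;255 0 0.04 -0.01 0;255 0 0 0 0"}}

```text
t: 23.35
tcp_pos: [0.478, 0.0456, 0.0337]
eef_rot: [-2.2, -2.228, 0.018]
contact_force: [-6.0, -5.3, 0.9]
gripper_width: 0.0274
gripper_force: 25.0
```

{"fn": "move_arm", "kwargs": {"increments": "255 0 0.06 0 0;255 0 0.06 0 0;255 0 0.06 0 0;255 0 0 0 0"}}

```text
t: 23.85
tcp_pos: [0.4815, 0.0456, 0.0337]
eef_rot: [-2.2, -2.228, 0.018]
contact_force: [-6.3, -5.6, 0.7]
gripper_width: 0.0269
gripper_force: 25.1
```

{"fn": "move_arm", "kwargs": {"increments": "255 0 0.05 0 0;255 0 0 0 0"}}

```text
t: 24.1
tcp_pos: [0.4823, 0.0456, 0.0337]
eef_rot: [-2.2, -2.228, 0.019]
contact_force: [-5.5, -5.3, 0.2]
gripper_width: 0.0268
gripper_force: 25.1
```

{"fn": "move_arm", "kwargs": {"increments": "255 0 0.05 0 0;255 0 0 0 0"}}

```text
t: 24.35
tcp_pos: [0.4833, 0.0456, 0.0337]
eef_rot: [-2.2, -2.228, 0.019]
contact_force: [-6.5, -5.0, 0.9]
gripper_width: 0.0271
gripper_force: 25.1
```

{"fn": "move_arm", "kwargs": {"increments": "255 0 0.04 0 0;255 0 0 0 0"}}

```text
t: 24.6
tcp_pos: [0.4838, 0.0456, 0.0337]
eef_rot: [-2.2, -2.228, 0.019]
contact_force: [-6.9, -6.0, 1.8]
gripper_width: 0.0272
gripper_force: 25.3
```

{"fn": "move_arm", "kwargs": {"increments": "255 0 0.03 0 0;255 0 0 0 0"}}

```text
t: 24.85
tcp_pos: [0.4838, 0.0456, 0.0337]
eef_rot: [-2.199, -2.227, 0.021]
contact_force: [-7.6, -5.7, 3.3]
gripper_width: 0.0273
gripper_force: 25.8
```

{"fn": "move_arm", "kwargs": {"increments": "255 0 0.04 -0.01 0;255 0 0 0 0"}}

```text
t: 25.1
tcp_pos: [0.4838, 0.0456, 0.0337]
eef_rot: [-2.198, -2.226, 0.022]
contact_force: [-10.1, -4.8, 5.1]
gripper_width: 0.0276
gripper_force: 25.8
```

{"fn": "move_arm", "kwargs": {"increments": "255 0 0.04 -0.01 0;255 0 0 0 0"}}

```text
t: 25.35
tcp_pos: [0.4839, 0.0456, 0.0338]
eef_rot: [-2.197, -2.225, 0.024]
contact_force: [-11.2, -4.9, 5.8]
gripper_width: 0.027
gripper_force: 25.9
```

{"fn": "move_arm", "kwargs": {"increments": "255 0 0.03 -0.01 0;255 0 0 0 0"}}

```text
t: 25.6
tcp_pos: [0.4839, 0.0456, 0.0338]
eef_rot: [-2.197, -2.225, 0.025]
contact_force: [-11.4, -4.8, 5.7]
gripper_width: 0.0272
gripper_force: 25.9
```

{"fn": "move_arm", "kwargs": {"increments": "255 0 0.03 -0.01 0;255 0.08 0 0 0;255 0.06 0 0 0;255 0 0 0 0"}}

```text
t: 26.1
tcp_pos: [0.4839, 0.0457, 0.0339]
eef_rot: [-2.199, -2.224, 0.03]
contact_force: [-11.8, -10.7, 6.7]
gripper_width: 0.0268
gripper_force: 25.9
```

```bash
python3 - <<'E'
from h import *
st(); print(get_obs()["moment"])
m=camera_model("wrist"); im=camera("wrist"); cv2.imwrite("pics/w5.png",im)
cv2.imwrite("pics/w5b.png",cv2.resize(im,(768,576),interpolation=cv2.INTER_CUBIC))
E
```

```text
26.1 [0.4839 0.0457 0.0339] [-0.42  0.47  0.29  2.14 -0.24  0.59  0.06] yang 0.64 z [-0.023 -0.004 -1.   ] F [-11.8 -10.7   6.7]
[-2.28925155  2.5266585   0.19963962]
```

View pics/w5b.png

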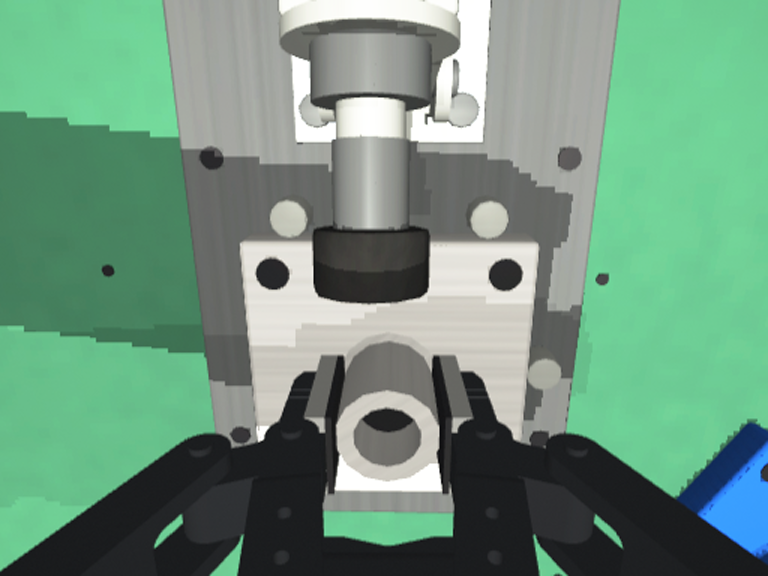

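The flange touches both back pins, (289,218) and (489,218), and the end pin at (544,375). I'll unload gently, let go and rise.

{"fn": "move_arm", "kwargs": {"increments": "255 -0.05 -0.06 0.015 0;255 -0.05 -0.06 0.015 0;255 -0.04 -0.06 0.015 0;255 0 0 0 0"}}

```text
t: 26.65
tcp_pos: [0.4839, 0.0456, 0.0337]
eef_rot: [-2.2, -2.228, 0.019]
contact_force: [-6.8, -5.5, 2.3]
gripper_width: 0.0271
gripper_force: 25.2
```

{"fn": "move_arm", "kwargs": {"increments": "255 -0.06 -0.05 0.01 0;255 -0.04 -0.05 0.01 0;255 0 0 0 0;160 0 0 0 0;160 0 0 0 0"}}

```text
t: 27.28
tcp_pos: [0.4861, 0.0457, 0.0346]
eef_rot: [-2.203, -2.232, 0.006]
contact_force: [-3.7, -0.7, -1.2]
gripper_width: 0.0321
gripper_force: 2.2
```

{"fn": "move_arm", "kwargs": {"increments": "120 0 0 0 0;90 0 0 0 0;60 0 0 0 0;60 0 0 0 0"}}

```text
t: 27.78
tcp_pos: [0.4871, 0.0455, 0.0349]
eef_rot: [-2.204, -2.232, 0.004]
contact_force: [0.0, 0.2, 0.5]
gripper_width: 0.0652
gripper_force: 0.0
```

```bash
python3 - <<'E'
from h import *
o,M=st(); print(o["gripper_width"])
E
```

```text
27.775 [0.4871 0.0455 0.0349] [-0.41  0.46  0.29  2.15 -0.24  0.57  0.07] yang 0.74 z [-0.005  0.001 -1.   ] F [0.  0.2 0.5]
0.06524248274161187
```

{"fn": "move_arm", "kwargs": {"increments": "60 0 0 -0.5 0;60 0 0 -0.9 0;60 0 0 -1 0;60 0 0 -1 0;200 0 0 -1 0"}}

```text
t: 28.4
tcp_pos: [0.4873, 0.0453, 0.1241]
eef_rot: [-2.204, -2.232, 0.004]
contact_force: [0.3, -0.5, -0.9]
gripper_width: 0.0487
gripper_force: 0.0
```

{"fn": "move_arm", "kwargs": {"increments": "255 0 0 -1 0;255 0 0 -1 0;255 0 0 -1 0;255 0 0 -0.9 0;255 0 0 0 0"}}

```text
t: 29.02
tcp_pos: [0.4886, 0.0453, 0.2024]
eef_rot: [-2.205, -2.233, 0.0]
contact_force: [0.7, -0.4, 0.2]
gripper_width: 0.0
gripper_force: 0.0
```

{"fn": "move_arm", "kwargs": {"increments": "255 0.85 -0.03 0 0;255 0.85 -0.03 0 0;255 0.85 -0.03 0 0;255 0.85 -0.03 0 0;255 0.82 -0.03 0 0"}}

```text
t: 29.65
tcp_pos: [0.4834, 0.131, 0.2007]
eef_rot: [-2.203, -2.233, 0.006]
contact_force: [-0.8, -0.6, -0.1]
gripper_width: -0.0001
gripper_force: 0.0
```

{"fn": "move_arm", "kwargs": {"increments": "255 0 0 0 0;255 0 0 0 0"}}

```text
t: 29.9
tcp_pos: [0.4836, 0.129, 0.2008]
eef_rot: [-2.204, -2.232, 0.006]
contact_force: [0.9, -0.9, 0.4]
gripper_width: -0.0004
gripper_force: 0.0
```

```bash
python3 - <<'E'
from h import *
st(); m=camera_model("wrist"); im=camera("wrist"); 
for d in tip_of("wrist","handle_grip")[:2]+tip_of("wrist","clamp_handle")[:2]: print(d["score"],d["at"],at_z(m,d["at"],.131))
ms=camera_model("scene"); s=camera("scene")
for d in tip_of("scene","handle_grip")[:2]: print(d["score"],d["at"],at_z(ms,d["at"],.131), "pred",proj(ms,(.4825,.169,.131)))
ti=get_obs()["tcp_pos"]; u=proj(ms,ti); print("tip px",u)
y,x=210,370
cv2.imwrite("pics/both.png",np.hstack([cv2.resize(im[:300],(400,234)),cv2.resize(s[130:250,290:450],(312,234),interpolation=cv2.INTER_CUBIC)]))
E
```

```text
29.9 [0.4836 0.129  0.2008] [-0.62  0.22  0.33  1.99 -0.09  0.95 -0.24] yang 0.7 z [-0.006  0.001 -1.   ] F [ 0.9 -0.9  0.4]
0.91 [257.5, 141.4] [0.48217315 0.16904343 0.131     ]
0.97 [257.6, 159.2] [0.4823627  0.15750225 0.131     ]
0.75 [381.2, 194.2] [0.4711543  0.17123297 0.131     ] pred [379.43680944 196.57031067]
tip px [370.50031785 173.75732512]
```

View pics/both.png

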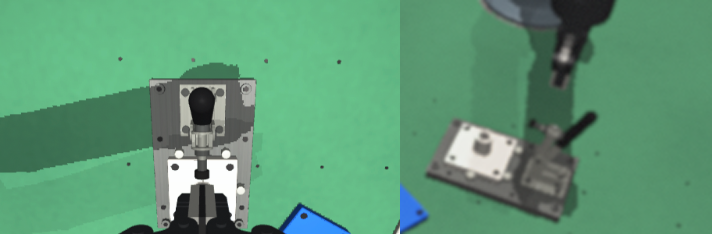

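The left panel shows the grip straight ahead of the shut fingers at fixture y≈0. The right panel shows the handle still raised and the flange seated. The networks put the grip at (0.482, 0.169), as predicted. Next I lower to its upper side and push.

{"fn": "move_arm", "kwargs": {"increments": "255 0 -0.02 0.95 0;255 0 -0.02 0.95 0;255 0 -0.02 0.9 0;255 0 0 0 0"}}

```text
t: 30.65
tcp_pos: [0.4811, 0.129, 0.1439]
eef_rot: [-2.203, -2.231, 0.01]
contact_force: [0.1, 0.4, 1.1]
gripper_width: 0.0001
gripper_force: 0.0
```

{"fn": "move_arm", "kwargs": {"increments": "255 0.4 0 0 0;255 0.3 0 0 0;255 0.3 0 0 0;255 0.2 0 0 0;255 0 0 0 0"}}

```text
t: 31.28
tcp_pos: [0.4817, 0.1541, 0.145]
eef_rot: [-2.203, -2.233, 0.005]
contact_force: [0.5, -0.0, 0.7]
gripper_width: -0.0002
gripper_force: 0.0
```

{"fn": "move_arm", "kwargs": {"increments": "255 0.3 0 0.05 0;255 0.3 0 0.1 0;255 0.3 0 0.1 0;255 0.25 0 0.1 0;255 0 0 0 0"}}

```text
t: 31.9
tcp_pos: [0.4811, 0.1775, 0.1376]
eef_rot: [-2.202, -2.233, 0.005]
contact_force: [-0.9, 0.2, 0.7]
gripper_width: -0.0001
gripper_force: 0.1
```

{"fn": "move_arm", "kwargs": {"increments": "255 0.25 0 0.1 0;255 0.25 0 0.1 0;255 0.25 0 0.1 0;255 0.2 0 0.1 0;255 0 0 0 0"}}

```text
t: 32.52
tcp_pos: [0.4808, 0.1962, 0.1295]
eef_rot: [-2.202, -2.233, 0.006]
contact_force: [0.2, -0.5, 0.1]
gripper_width: -0.0001
gripper_force: 0.0
```

```bash
python3 - <<'E'
from h import *
st(); m=camera_model("wrist"); im=camera("wrist"); 
for d in tip_of("wrist","handle_grip")[:2]+tip_of("wrist","clamp_handle")[:1]: print(d["score"],d["at"],at_z(m,d["at"],.11))
for d in regions_of("wrist","clamp_handle")[:1]: print(d["score"],d["extent"])
s=camera("scene")
cv2.imwrite("pics/both2.png",np.hstack([cv2.resize(im,(400,300)),cv2.resize(s[130:250,290:450],(400,300),interpolation=cv2.INTER_CUBIC)]))
E
```

```text
32.525 [0.4808 0.1962 0.1295] [-0.7   0.34  0.28  2.02 -0.14  0.81 -0.32] yang 0.78 z [-0.007  0.001 -1.   ] F [ 0.2 -0.5  0.1]
0.81 [262.9, 222.6] [0.48296223 0.20239173 0.11      ]
0.78 [238.3, 170.0, 286.9, 244.3]
```

View pics/both2.png

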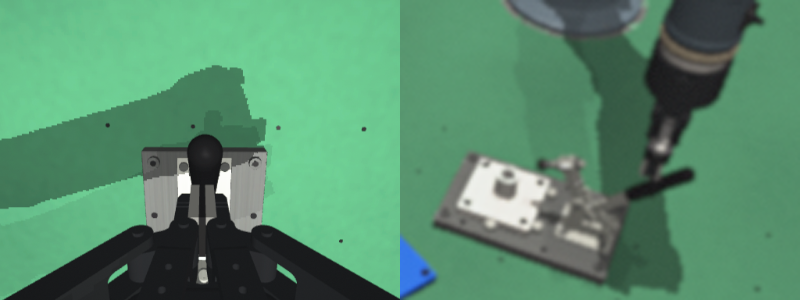

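The pictures show the handle following, now at roughly 35–40° lean, with the arm folding towards the flange. I keep following the path.

{"fn": "move_arm", "kwargs": {"increments": "255 0.28 0 0.18 0;255 0.28 0 0.18 0;255 0.28 0 0.18 0;255 0 0 0 0"}}

```text
t: 33.28
tcp_pos: [0.481, 0.2137, 0.1192]
eef_rot: [-2.202, -2.233, 0.004]
contact_force: [0.2, 0.2, 1.9]
gripper_width: -0.0002
gripper_force: 0.4
```

{"fn": "move_arm", "kwargs": {"increments": "255 0.27 0 0.19 0;255 0.27 0 0.19 0;255 0 0 0 0"}}

```text
t: 33.65
tcp_pos: [0.481, 0.2246, 0.1119]
eef_rot: [-2.202, -2.233, 0.003]
contact_force: [0.2, 0.7, 1.9]
gripper_width: -0.0001
gripper_force: 0.8
```

{"fn": "move_arm", "kwargs": {"increments": "255 0.15 0 0.15 0;255 0.15 0 0.15 0;255 0 0 0 0"}}

```text
t: 34.02
tcp_pos: [0.4808, 0.2301, 0.1057]
eef_rot: [-2.203, -2.233, 0.003]
contact_force: [-0.1, 1.3, 2.7]
gripper_width: 0.0002
gripper_force: 1.1
```

{"fn": "move_arm", "kwargs": {"increments": "255 0.08 0 0.1 0;255 0.06 0 0.1 0;255 0 0 0 0"}}

```text
t: 34.4
tcp_pos: [0.4805, 0.2322, 0.1014]
eef_rot: [-2.203, -2.232, 0.005]
contact_force: [0.0, 0.5, 2.5]
gripper_width: 0.0001
gripper_force: 1.0
```

{"fn": "move_arm", "kwargs": {"increments": "255 0.04 0 0.1 0;255 0.04 0 0.1 0;255 0 0 0 0"}}

```text
t: 34.78
tcp_pos: [0.4807, 0.2338, 0.0979]
eef_rot: [-2.204, -2.232, 0.005]
contact_force: [-0.2, 1.1, 6.8]
gripper_width: -0.0004
gripper_force: 3.2
```

{"fn": "move_arm", "kwargs": {"increments": "255 0.03 0 0.1 0;255 0.03 0 0.1 0;255 0 0 0 0"}}

```text
t: 35.15
tcp_pos: [0.4808, 0.2351, 0.0945]
eef_rot: [-2.204, -2.232, 0.004]
contact_force: [-0.7, 0.4, 10.4]
gripper_width: -0.0
gripper_force: 5.5
```

{"fn": "move_arm", "kwargs": {"increments": "255 0.03 0 0.1 0;255 0.03 0 0.1 0;255 0 0 0 0"}}

```text
t: 35.52
tcp_pos: [0.4807, 0.2363, 0.0904]
eef_rot: [-2.204, -2.232, 0.004]
contact_force: [-0.3, 0.0, 11.1]
gripper_width: -0.0004
gripper_force: 5.0
```

{"fn": "move_arm", "kwargs": {"increments": "255 0.02 0 0.1 0;255 0.02 0 0.1 0;255 0 0 0 0"}}

```text
t: 35.9
tcp_pos: [0.48, 0.2366, 0.0852]
eef_rot: [-2.203, -2.232, 0.007]
contact_force: [0.6, 0.3, 1.7]
gripper_width: 0.0001
gripper_force: 0.5
```

Past centre: the force has fallen away. Now I lower gently until I feel the stop.

{"fn": "move_arm", "kwargs": {"increments": "255 0 0 0.06 0;255 0 0 0 0"}}

```text
t: 36.15
tcp_pos: [0.4795, 0.2361, 0.0837]
eef_rot: [-2.203, -2.232, 0.009]
contact_force: [0.8, -0.1, -0.5]
gripper_width: -0.0001
gripper_force: 0.0
```

{"fn": "move_arm", "kwargs": {"increments": "255 0 0 0.06 0;255 0 0 0 0"}}

```text
t: 36.4
tcp_pos: [0.48, 0.2366, 0.0829]
eef_rot: [-2.203, -2.232, 0.007]
contact_force: [-0.0, 0.3, -0.5]
gripper_width: -0.0002
gripper_force: 0.0
```

{"fn": "move_arm", "kwargs": {"increments": "255 0 0 0.04 0;255 0 0 0 0"}}

```text
t: 36.65
tcp_pos: [0.4802, 0.2368, 0.0823]
eef_rot: [-2.204, -2.232, 0.006]
contact_force: [0.3, 1.0, 0.2]
gripper_width: -0.0002
gripper_force: 0.0
```

{"fn": "move_arm", "kwargs": {"increments": "255 0 0 0.04 0;255 0 0 0.04 0;255 0 0 0 0"}}

```text
t: 37.02
tcp_pos: [0.4802, 0.2369, 0.0807]
eef_rot: [-2.203, -2.232, 0.006]
contact_force: [0.7, 0.3, -0.0]
gripper_width: 0.0
gripper_force: 0.0
```

{"fn": "move_arm", "kwargs": {"increments": "255 0 0 0.04 0;255 0 0 0 0"}}

```text
t: 37.28
tcp_pos: [0.4802, 0.2369, 0.0799]
eef_rot: [-2.203, -2.232, 0.006]
contact_force: [0.6, 0.0, -0.3]
gripper_width: -0.0001
gripper_force: 0.0
```

{"fn": "move_arm", "kwargs": {"increments": "255 0 0 0.04 0;255 0 0 0 0"}}

```text
t: 37.52
tcp_pos: [0.4803, 0.237, 0.0794]
eef_rot: [-2.203, -2.232, 0.005]
contact_force: [-0.2, 0.0, 3.0]
gripper_width: 0.0001
gripper_force: 1.0
```

{"fn": "move_arm", "kwargs": {"increments": "255 0 0 0.03 0;255 0 0 0 0"}}

```text
t: 37.78
tcp_pos: [0.4804, 0.2371, 0.0791]
eef_rot: [-2.203, -2.232, 0.005]
contact_force: [-0.8, -0.4, 4.2]
gripper_width: -0.0003
gripper_force: 2.6
```

{"fn": "move_arm", "kwargs": {"increments": "255 0 0 0.03 0;255 0 0 0 0"}}

```text
t: 38.02
tcp_pos: [0.4805, 0.2372, 0.0788]
eef_rot: [-2.203, -2.232, 0.004]
contact_force: [-2.4, -1.1, 6.8]
gripper_width: 0.0002
gripper_force: 3.8
```

{"fn": "move_arm", "kwargs": {"increments": "255 0 0 0.03 0;255 0 0 0 0"}}

```text
t: 38.28
tcp_pos: [0.4805, 0.2373, 0.0785]
eef_rot: [-2.203, -2.232, 0.004]
contact_force: [-2.5, -0.5, 10.5]
gripper_width: -0.0004
gripper_force: 5.0
```

{"fn": "move_arm", "kwargs": {"increments": "255 0 0 0.03 0;255 0 0 0 0"}}

```text
t: 38.52
tcp_pos: [0.4806, 0.2373, 0.0783]
eef_rot: [-2.203, -2.232, 0.003]
contact_force: [-2.2, -1.4, 12.4]
gripper_width: -0.0
gripper_force: 6.3
```

{"fn": "move_arm", "kwargs": {"increments": "255 0 0 0.02 0;255 0 0 0 0"}}

```text
t: 38.78
tcp_pos: [0.4806, 0.2374, 0.0781]
eef_rot: [-2.203, -2.232, 0.003]
contact_force: [-4.3, -1.1, 14.1]
gripper_width: 0.0001
gripper_force: 7.2
```

{"fn": "move_arm", "kwargs": {"increments": "255 0 0 -0.2 0;255 0 0 -0.6 0;255 0 0 -1 0;255 0 0 -1 0;255 0 0 -1 0"}}

```text
t: 39.4
tcp_pos: [0.4806, 0.2367, 0.1533]
eef_rot: [-2.204, -2.232, 0.005]
contact_force: [0.2, 1.2, -0.4]
gripper_width: 0.0001
gripper_force: 0.0
```

{"fn": "move_arm", "kwargs": {"increments": "255 0 0 -1 0;255 0 0 -1 0;255 0 0 -1 0;255 0 0 -1 0;255 0 0 0 0"}}

```text
t: 40.02
tcp_pos: [0.482, 0.2371, 0.234]
eef_rot: [-2.204, -2.233, -0.0]
contact_force: [0.2, 0.2, -0.5]
gripper_width: 0.0
gripper_force: 0.0
```

```bash
python3 - <<'E'
from h import *
st()
for c in ("wrist","scene","top"):
    m=camera_model(c); im=camera(c)
    pr={"handle_grip":T((.483,.132,np.radians(-89.085)),(-.117,0,.071)),"flange":T((.483,.132,np.radians(-89.085)),(.088,0,.016)),"clamp_pad":T((.483,.132,np.radians(-89.085)),(.054,0,.03))}
    for l,P in pr.items():
        e=proj(m,P); t=sorted(tip_of(c,l),key=lambda d:np.hypot(*(np.array(d["at"])-e)))[:1]
        for d in t: print(c,l,round(d["score"],2),np.round(d["at"],1),"expected",e.round(1),"world",at_z(m,d["at"],P[2]).round(4),"exp",P.round(4))
    if c=="wrist":
        for d in tip_of(c,"clamp_handle")[:1]: print(d["at"])
E
```

```text
40.025 [0.482  0.2371 0.234 ] [-0.78  0.24  0.3   1.87 -0.09  1.04 -0.43] yang 0.73 z [-0.003  0.003 -1.   ] F [ 0.2  0.2 -0.5]
wrist handle_grip 0.8 [259.8 156.6] expected [258.  154.3] world [0.4828 0.2469 0.071 ] exp [0.4811 0.249  0.071 ]
wrist flange 0.47 [370.1 355.7] expected [258.9 305. ] world [ 0.6335 -0.0336  0.016 ] exp [0.4844 0.044  0.016 ]
[254.5, 244.4]
scene handle_grip 0.8 [403.3 218.7] expected [402.9 220.2] world [0.475 0.249 0.071] exp [0.4811 0.249  0.071 ]
scene flange 0.98 [332.  211.4] expected [330.2 210. ] world [0.4876 0.051  0.016 ] exp [0.4844 0.044  0.016 ]
top handle_grip 0.62 [117.  236.9] expected [115.3 237.8] world [0.4838 0.2442 0.071 ] exp [0.4811 0.249  0.071 ]
top flange 0.92 [190.4 235.3] expected [190.7 237.3] world [0.4902 0.0449 0.016 ] exp [0.4844 0.044  0.016 ]
top clamp_pad 0.57 [118.1 238. ] expected [178.3 237.3] world [0.4808 0.2538 0.03  ] exp [0.4839 0.078  0.03  ]
```

The handle is home and clear. One closer check that the flange stayed on its pins.

{"fn": "move_arm", "kwargs": {"increments": "255 -1 0 -0.3 0;255 -1 0 -0.3 0;255 -1 0 -0.3 0;255 -1 0 -0.3 0;255 -1 0 -0.3 0"}}

```text
t: 41.3
tcp_pos: [0.4826, 0.135, 0.2629]
eef_rot: [-2.204, -2.231, 0.005]
contact_force: [0.2, 0.3, -0.4]
gripper_width: 0.0001
gripper_force: 0.0
```

{"fn": "move_arm", "kwargs": {"increments": "255 -1 0 0 0;255 -1 0 0 0;255 0 0 0 0;255 0 0 0 0"}}

```text
t: 41.8
tcp_pos: [0.4831, 0.0973, 0.2621]
eef_rot: [-2.202, -2.233, 0.005]
contact_force: [-0.4, 1.0, -0.3]
gripper_width: 0.0
gripper_force: 0.0
```

```bash
python3 - <<'E'
from h import *
st(); m=camera_model("wrist"); im=camera("wrist"); p=(.483,.132,np.radians(-89.085)); cv2.imwrite("pics/w9.png",im)
for l,P in {"flange":(.088,0,.016),"back_pin_left":(.037,.03,.016),"back_pin_right":(.037,-.03,.016),"end_pin":(.088,.051,.016),"clamp_pad":(.054,0,.030),"handle_grip":(-.117,0,.071)}.items():
    W=T(p,P); e=proj(m,W)
    for d in tip_of("wrist",l)[:4]: print(l,round(d["score"],2),np.round(d["at"],1),"exp",e.round(1),"mm",((at_z(m,d["at"],W[2])-W)*1000).round(1))
hsv=cv2.cvtColor(im,cv2.COLOR_BGR2HSV); g=im.max(2)
q=np.array([proj(m,T(p,(.088+a,b,.030))) for a,b in ((-.045,-.045),(-.045,.045),(.045,.045),(.045,-.045))]); print("exp foot corners",q.round(1).tolist())
mk=((hsv[...,1]<45)&(hsv[...,2]>125)).astype(np.uint8)
for c in cv2.findContours(mk,0,2)[0]:
    if cv2.contourArea(c)>1500: print(cv2.boundingRect(c),cv2.contourArea(c),cv2.approxPolyDP(cv2.convexHull(c),4,True)[:,0].tolist())
E
```

```text
41.8 [0.4831 0.0973 0.2621] [-0.63  0.14  0.39  1.93 -0.06  1.09 -0.2 ] yang 0.78 z [-0.006  0.002 -1.   ] F [-0.4  1.  -0.3]
flange 0.85 [374.8 254.2] exp [260.2 192.5] mm [148.8 -81.6   0. ]
flange 0.8 [258.3 192.6] exp [260.2 192.5] mm [-2.2 -0.2  0. ]
back_pin_left 0.45 [289.8 149.5] exp [285.8 151.1] mm [4.6 1.9 0. ]
back_pin_right 0.6 [234.  148.7] exp [234.4 151.1] mm [-0.5  2.9  0. ]
end_pin 0.55 [300.7 193.8] exp [302.2 192.4] mm [-1.7 -1.8  0. ]
exp foot corners [[220.4, 158.9], [299.8, 158.7], [297.2, 231.2], [223.2, 231.2]]
(201, 41, 119, 202) 13939.0 [[263, 41], [319, 69], [310, 241], [210, 241], [201, 70]]
```

```bash
python3 - <<'E'
from h import *
m=camera_model("wrist"); g=cv2.imread("pics/w9.png",0).astype(int); p=(.483,.132,np.radians(-89.085))
for r in (175,215):
    d=np.diff(g[r]); L=205+np.argmax(d[205:240]); Rr=285+np.argmin(d[285:312])
    print(r,L,Rr,[((at_z(m,(c+.5,r),.030)-T(p,(.088,0,.03)))*1000).round(1)[:2] for c in (L,Rr)], d[L],d[Rr])
for c in (230,245,285):
    d=np.diff(g[:,c]); a=145+np.argmax(d[145:170]); b=220+np.argmin(d[220:240]); print(c,a,b,[((at_z(m,(c,v+.5),.030)-T(p,(.088,0,.03)))*1000).round(1)[1] for v in (a,b)],d[a],d[b])
E
```

```text
175 221 298 [array([-44.8,  24.9]), array([43.9, 26.2])] 97 -128
215 222 297 [array([-44.6, -24.8]), array([ 45.1, -23.4])] 122 -68
230 158 220 [np.float64(44.5), np.float64(-31.8)] 56 -126
245 169 231 [np.float64(31.9), np.float64(-46.0)] 75 -75
285 148 231 [np.float64(56.9), np.float64(-45.2)] 52 -74
```

The foot's edges are within 1 mm of the seated place and square, and the robot is clear of everything. Handing in.

```bash
python3 -c "from station import sign_off; print(sign_off())"
```

```text
the job is handed in; nothing more can be done
None
```

The flange is seated against both back pins and the end pin, the toggle clamp is closed on its stop, and the job was handed in at about 42 s with the robot clear of everything; the pad itself was not seen gripping the flange.

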